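Shut and latch the beam-guard gate

ROBOT

A 6-joint arm with a two-finger parallel gripper is mounted at the origin on the work surface. World frame = base frame: x ahead of the robot, y to its left, z up, the work surface at z = 0. Lengths are in mm, angles in rad, forces in N, time in s.
With the tool pointing down it reaches from about 375 to 975 mm from the base axis. Payload 3.8 kg.
Tool frame: the origin (TCP) lies midway between the tips of the shut fingers; the grasp point (between the pads) lies 19 mm behind it; y points along the fingers, x is the direction in which the jaws open and shut, and the axes are right-handed (so a half turn about y gives the same grasp; the last joint's range is limited). The gripper opens to 85 mm and grips with 20 to 120 N. Pads are 22 mm wide; open, the fingers measure 114 mm over their backs; the gripper's body (76 mm by 85 mm) begins 54 mm behind the grasp point. The pads swing forward as they close: fully open they stand 13 mm farther back than shut.
Start: joints at [1.274, 0.264, 1.604, -0, 1.274, -0.037], TCP at [173.397, 652.343, 194.18] pointing down, gripper open.
Joint ranges: [-2.63, 2.63], [-0.94, 2.18], [0.31, 2.57], [-1.31, 4.45], [0, 2.66], [-2.55, 2.55]. Speed limits (rad/s): [2.57, 2.57, 3.14, 3.14, 3.14, 3.14].

INTERFACE

Orientations are given as a unit quaternion [x, y, z, w].
In Python, from bench import read_state, get_image, get_calibration, close_job gives the robot as it stands. The module is installed in compiled form; this text tells all that it offers.
- The arm moves only by the tool step_arm, never from a script. Its argument "commands" is a list of rows, each a list of 3 entries, a list of its own where there are three numbers: the finger opening in m, from 0 to 0.0854, then the shift along the tool's x, y, z in m, then the turn about the tool's y in rad. In form: [[grip, [dx, dy, dz], turn], ...]. A call has 1 to 12 rows; each row shifts and turns the commanded pose from where the row before left it, along the tool's axes as they then stand; what a row does not reach is not made up. A row lasts 1/10 s, in which the tool goes at most 50 mm and 8.59 degrees, less where a joint would pass 70% of its speed; a pose out of reach is approached as far as the arm can. A call with a gripper value outside its range is refused whole. The fingers move at their own pace and stop on an object; "force" is the grip in N (left out, the last holds). Time passes only in rows, so rows that do not move let the fingers close. It gives the time, the measured TCP pose, the force and the opening at its end, in the units of the state.
- read_state(): the state, without advancing time (a new reading comes with each control period).
- get_image(name): name is "scene" or "top" or "wrist"; returns the picture (480x640x3 uint8, blue, green, red); there is no depth.
- get_calibration(name): a dict with "fx", "fy", "cx", "cy" (pixels), "R" (3x3) and "t" (3): a world point X has camera coordinates R X + t. Camera axes: x right, y down, z forward; pixel columns grow to the right and rows downward; lengths in mm; the calibration is good to about 2 mm. A picture is of the moment at which its call begins: read the wrist's pose just before it. get_calibration takes no time and is no camera call; for the wrist camera it gives the pose at the moment of the call.
- close_job(): hands the job in, once; it reports no verdict.
The state is a dict: "t": time; "joint_pos": joint angles; "qd": joint speeds; "joint_efforts": joint torques, N m; "eef_pos": TCP position; "ee_rot": TCP orientation; "wrist_force": force on the tool from outside, world axes, zero at the start; "torque": the same for the moment, N m; "opening": finger opening in mm.
Only numpy, scipy, OpenCV 4.12 (cv2) and the standard library are available. Lean on these libraries where they do the work, as an engineer would, in place of code of your own. Each camera call takes 0.05 s, during which the arm holds its last target. There are 200 camera calls.

TASK

The laser is about to be switched on: close the gate of the amber beam guard and latch it. Raise the latch bar by its red ball so that it clears the lip of the keeper, swing the gate fully home without slamming it, and let the bar drop to the bottom of the keeper's notch; then let go. Leave the lens mount, the beam trap and the screwdriver where they stand.

Things in the scene. Friction and masses are not known exactly. Their poses are not given: they have to be found in the camera images.
- guard: Fixed beam guard: 2 aluminium posts 40 x 40 x 290 mm, a 220 mm gateway between them, a header on top, an amber panel at each side (560 mm wide in all). Origin: on the table, mid-gateway, mid-plane of the posts. -x points out of the front (where one works), +y to the hinge post, z up. Posts' front faces at x -20 mm, their centres at y +130 (hinge) and -130 mm (keeper).
- hood_edge (a point): Middle of the lower front edge of the thin black hood that sticks out of the header over the whole gateway: guard x -58, y 0 mm, 245 mm above the table. With the gate nearly shut a gripper held upright at the ball strikes the hood; one leaning about 35 degrees out of the guard's front (fingers pointing down and inward) passes.
- hinge_axis (a point): Point on the vertical hinge axis of the gate, at guard x = -20 mm, y = +110 mm, 135 mm above the table.
- gate (a joint): Opening angle of the gate, rad: 0 fully shut (end stop), up to 1.2; seen from above, opening turns it clockwise, its free edge out of the front. Leaf 216 mm wide, 12 to 244 mm above the table, 20 mm thick, about 1.1 kg; shut, it runs from the hinge axis towards guard -y, its front face passing through that axis. Friction 0.12 N m: it stays where left.
- latch_bar (a joint): Angle of the latch bar, rad: 0 level, positive free end up; -0.06 (on its guide staple, as it hangs while the gate is open) to 0.35. Falls by its weight (0.26 kg). Steel bar 22 mm high, 8 mm thick, its mid-plane 12 mm in front of the leaf. Passes over the keeper's lip only above 0.12; in the notch it rests at about 0 and the lip keeps the gate below 0.04.
- pivot (a point): Centre of the latch bar's pivot bolt on the gate: 70 mm from the hinge axis along the leaf, 12 mm in front of its face, 135 mm above the table. The steel guide staple round the bar stands 45 mm from it towards the free end and reaches 24 mm in front of the leaf.
- ball (a point): Centre of the red ball knob (32 mm diameter) on the latch bar: 120 mm from the pivot towards the free end, level with the pivot when the bar is level, 52 mm in front of the leaf's face (40 mm from the bar's mid-plane) on a 13 mm stem. It turns easily between the fingers. Gate shut and bar level: guard x -72, y -80 mm, 135 mm above the table.
- bar_end (a point): Middle of the free end of the latch bar, 182 mm from the pivot and 34 mm past the gate's free edge, so that it reaches across the keeper post. Axes turn with the bar.
- notch (a point): Middle of the floor of the keeper's notch on the front of the keeper post: guard x -31, y -130 mm, 124 mm above the table. Steel keeper 24 mm wide along y; the notch is 22 mm from the post's face to the lip; the square lip stands 18 mm above the floor and is 8 mm thick (guard x -42 to -50 mm). A bar that is not raised strikes the lip.
- lens_mid (a point): Bystander: lens in a black ring on a post with a round black base (62 mm diameter), 141 mm tall; this point is on the post, 70 mm above the table. Loose, to be left alone.
- trap_mid (a point): Bystander: black ribbed beam trap, cylinder 57 mm diameter, 62 mm tall; this point is at its centre. Loose, to be left alone.
- driver_grip (a point): Bystander: screwdriver with an orange handle, 160 mm long, lying on the table; this point is in its handle. Loose, to be left alone.

How it is judged (in metres and radians):
On the way:
1. the latch bar is raised clear of the keeper's lip (bar above 0.12 rad) while the gate is not yet home (gate above 0.04 rad) (value of joint latch_bar above 0.12 rad and value of joint gate above 0.04 rad), for 0.05 s.
At the end, for the whole second after the job is handed in: The gate is shut (below 0.04 rad) with the latch bar lying on the floor of the keeper's notch behind the lip (bar within 0.03 rad of level), both at rest and released; lens mount, beam trap and screwdriver are within 20 mm of where they started (value of joint gate below 0.04 rad and value of joint latch_bar between -0.03 and 0.03 rad and velocity of joint gate between -0.05 and 0.05 rad/s and velocity of joint latch_bar between -0.05 and 0.05 rad/s); the robot touches nothing.
It fails at once if the gate is slammed (closing faster than 2.5 rad/s) (velocity of joint gate below -2.5 rad/s).
It fails at once if the lens mount is moved by more than 20 mm (distance of lens_mid from where it was at the start of the episode above 0.02 m).
It fails at once if the beam trap is moved by more than 20 mm (distance of trap_mid from where it was at the start of the episode above 0.02 m).
It fails at once if the screwdriver is moved by more than 20 mm (distance of driver_grip from where it was at the start of the episode above 0.02 m).
It also fails if it takes over 40 s, if anything falls off the work surface, if the arm or the gripper's body presses on something with over 40 N, if the wrist force passes 120 N, or if a joint passes its speed limit or range.

## Working session

There is one attempt and no reset: what is moved stays moved. The work goes in short steps, Python scripts to look and compute and a tool call to move; the robot and the scene stay as the last step left them, time stands still between calls to the robot, and variables do not carry over. Pictures are saved under pics/ and viewed, about 8 in all and at most 12, crops included, and the job is handed in when it is done.

Besides the shell and the picture viewer there is one more tool, called after ">>>" as a command line: name --argument value ..., lists and objects as JSON in quotes. step_arm: Moves the arm, as the interface text tells. Its arguments: {"type":"object","properties":{"commands":{"type":"array","items":{"type":"array"}},"force":{"type":"number"}},"required":["commands"]}

```bash
mkdir -p pics; python3 - <<'E'
from bench import *
import cv2,json
s=read_state();print(s)
for n in("scene","top"):
    cv2.imwrite(f"pics/{n}0.png",get_image(n));c=get_calibration(n);print(n,c)
E
```

```text
{'t': 0.0, 'joint_pos': array([ 1.27412277e+00,  2.64728467e-01,  1.60538282e+00,  1.87691480e-05,
        1.27372902e+00, -3.69161321e-02]), 'qd': array([ 0.00070696, -0.00074615,  0.00106985, -0.00037157,  0.00088801,
       -0.00029229]), 'joint_efforts': array([-4.80349954e-04, -5.15138376e+01, -3.67297375e+01,  2.32328409e-05,
        1.31181080e-02,  2.08465360e-05]), 'eef_pos': array([173.13452011, 651.56136766, 192.87401471]), 'ee_rot': array([ 0.56100224,  0.43037896, -0.43168113, -0.56009092]), 'wrist_force': array([ 0.00185593, -0.48697519,  0.46071165]), 'torque': array([ 0.00995433,  0.0020233 , -0.02880361]), 'opening': 85.49218175262621}
scene {'fx': 448.0700075294822, 'fy': 448.0700075294822, 'cx': 316.76073873047295, 'cy': 235.14257509727088, 'R': array([[-0.03721472,  0.999269  , -0.00874843],
       [ 0.75273842,  0.02227326, -0.65794283],
       [-0.65726702, -0.03107044, -0.75301706]]), 't': array([  26.48938202, -317.57319181, 1370.93193976])}
top {'fx': 511.90599229709125, 'fy': 511.90599229709125, 'cx': 320.8727847215264, 'cy': 243.46773589709775, 'R': array([[-0.00995352, -0.99992507,  0.00712618],
       [-0.99447778,  0.00915422, -0.10454737],
       [ 0.1044743 , -0.00812744, -0.99449438]]), 't': array([ -29.67583012,  545.69591567, 1111.56770914])}
```

View pics/scene0.png

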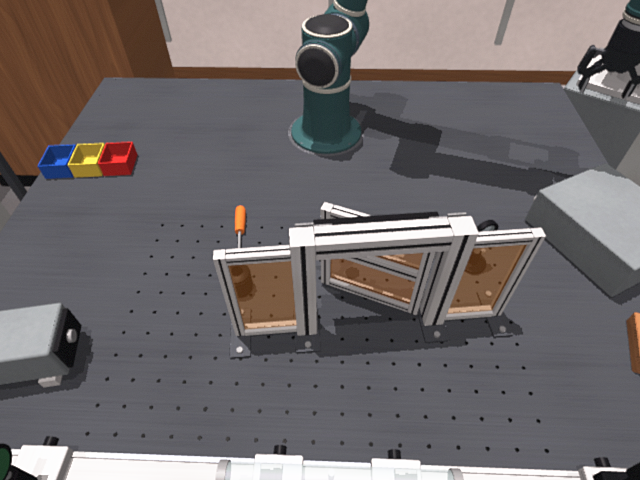

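View pics/top0.png

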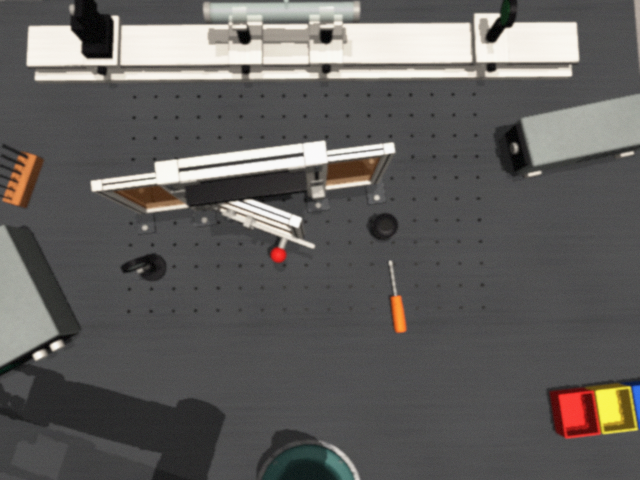

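The scene view shows the guard from behind. In the top view the front faces the robot, with the hinge post on the left at about (170,170), the keeper post at (316,155), the red ball at (279,255), the lens at (150,266), the trap at (383,226) and the screwdriver at (398,310). I'll enlarge the guard to get its corners.

```bash
python3 - <<'E'
import cv2
i=cv2.imread("pics/top0.png")[130:280,85:405]
cv2.imwrite("pics/topc.png",cv2.resize(i,None,fx=2.5,fy=2.5,interpolation=cv2.INTER_CUBIC))
i=cv2.imread("pics/scene0.png")[190:370,200:560]
cv2.imwrite("pics/scenec.png",cv2.resize(i,None,fx=2.2,fy=2.2,interpolation=cv2.INTER_CUBIC))
E
```

```text
(no output)
```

View pics/topc.png

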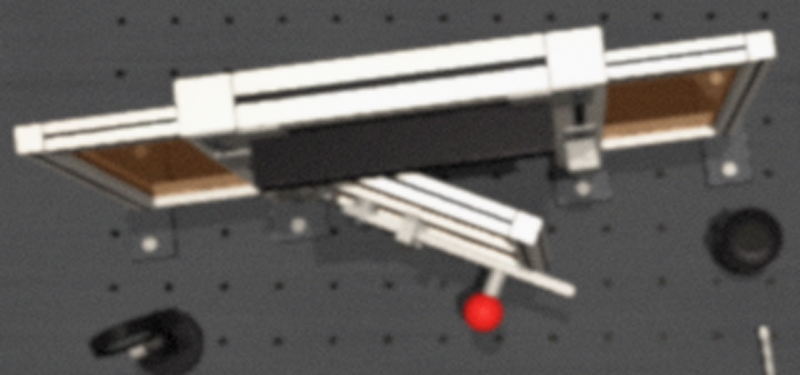

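View pics/scenec.png

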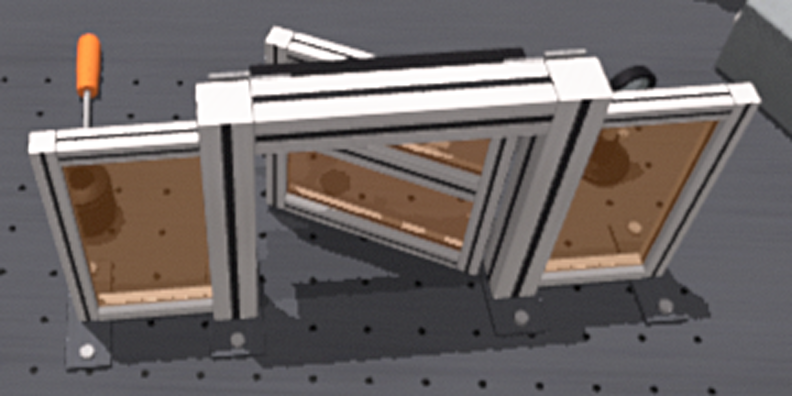

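The top crop shows the post tops: hinge centre at crop (206,105) and keeper centre at (576,59). The hood lies below them, the leaf runs out to its free corner at (526,230), the bar end is at (573,291) and the ball at (484,313). The gate is clearly open. Next I'll cast rays for the guard pose, ball, gate angle and bystanders.

```bash
cat > h.py <<'E'
import numpy as np,cv2
from scipy.spatial.transform import Rotation as Ro
from bench import *
def ray(c,u,v):
    R=c["R"];C=-R.T@c["t"];d=R.T@np.array([(u-c["cx"])/c["fx"],(v-c["cy"])/c["fy"],1]);return C,d/np.linalg.norm(d)
def onz(c,u,v,z):
    C,d=ray(c,u,v);return C+d*(z-C[2])/d[2]
def proj(c,X):
    p=c["R"]@X+c["t"];return np.array([c["fx"]*p[0]/p[2]+c["cx"],c["fy"]*p[1]/p[2]+c["cy"]])
def tri(rs):
    A=sum(np.eye(3)-np.outer(d,d) for C,d in rs);b=sum((np.eye(3)-np.outer(d,d))@C for C,d in rs);return np.linalg.solve(A,b)
def red(img):
    h=cv2.cvtColor(img,cv2.COLOR_BGR2HSV);m=((h[...,0]<6)|(h[...,0]>174))&(h[...,1]>170)&(h[...,2]>90)
    n,l,s,ce=cv2.connectedComponentsWithStats(m.astype('uint8'));return [(tuple(ce[i].round(1)),s[i,4]) for i in range(1,n) if s[i,4]>40]
E
python3 - <<'E'
from h import *
np.set_printoptions(precision=1,suppress=True)
T=get_calibration("top");S=get_calibration("scene")
t=lambda u,v,z:onz(T,85+u/2.5,130+v/2.5,z)
s=lambda u,v,z:onz(S,200+u/2.2,190+v/2.2,z)
for n,f,H,K in(("top",t,[(176,82),(233,75),(237,128),(180,135)],[(546,35),(601,28),(605,82),(551,90)]),
  ("scene",s,[(545,60),(595,57),(610,97),(557,101)],[(197,85),(246,80),(252,122),(203,125)])):
    h=np.mean([f(*p,290) for p in H],0);k=np.mean([f(*p,290) for p in K],0)
    print(n,h,k,np.linalg.norm(h-k)); y=(h-k)/np.linalg.norm(h-k); x=np.array([y[1],-y[0],0]);o=(h+k)/2
    print("origin",o,"yaw deg",np.degrees(np.arctan2(x[1],x[0])))
    hinge=o-20*x+110*y;print("hinge",hinge)
    print("G coords bar end",*[(v@(P-o)) for P in [t(573,291,124)] for v in(x,y)])
img=cv2.imread("pics/top0.png");print(red(img))
b=[r for r in red(img) if 240<r[0][1]<270 and r[0][0]<300][0][0]
B=onz(T,*b,128);print("ball",B)
print("leaf corner",t(526,230,244)) 
print("trap top",t(745,237,62),"lens ring",t(140,335,110),"lens base",onz(T,153,266,5),"driver",onz(T,398,312,12),onz(T,391,262,8))
E
```

```text
top [645.2 232.1 290. ] [676.  -24.6 290. ] 258.5294206707217
origin [660.6 103.7 290. ] yaw deg 6.8586686499706815
hinge [627.6 210.6 290. ]
G coords bar end -145.01446876558435 -107.637768444466
scene [648.2 233.7 290. ] [679.2 -21.9 290. ] 257.47380272191424
origin [663.7 105.9 290. ] yaw deg 6.917907813100849
hinge [630.6 212.7 290. ]
G coords bar end -148.41636258605837 -109.2578886141898
[((np.float64(277.6), np.float64(254.5)), np.int32(182)), ((np.float64(575.9), np.float64(412.7)), np.int32(1408))]
ball [513.3  53.8 128. ]
leaf corner [562.3  12.6 244. ]
trap top [ 581.4 -170.    62. ] lens ring [497.8 335.6 110. ] lens base [500.2 344.5   5. ] driver [ 391.8 -205.6   12. ] [ 504.  -193.3    8. ]
```

The two views agree to 3 mm: guard origin near (662,105), yaw 6.9°, and the gate open about 0.485 rad. The commands only allow a spin about the finger axis, so the gripper can't lean and stays upright.

My plan is to grip the ball at the front edge of the pads, so the body stays in front of the hood. I then raise the bar, swing it over the lip and set it down on the lip top. After that I'd push the gate home with an open finger so the bar drops into the notch. First I'll turn the tool to the guard's yaw and raise it a little.

>>> step_arm --commands '[[0.0854,[0,-0.02,0],-0.13],[0.0854,[0,-0.02,0],-0.13],[0.0854,[0,0,0],-0.12],[0.0854,[0,0,0],0]]'

```text
t: 0.5
eef_pos: [173.5, 652.5, 234.7]
ee_rot: [0.469, 0.529, -0.529, -0.469]
wrist_force: [-0.7, -0.2, -0.1]
opening: 85.8
```

```bash
cat >> h.py <<'E'
np.set_printoptions(precision=4,suppress=True)
O=np.array([662,105,0.]);YW=np.radians(6.9);GX=np.array([np.cos(YW),np.sin(YW),0]);GY=np.array([-np.sin(YW),np.cos(YW),0])
def g2w(p):return O+GX*p[0]+GY*p[1]+np.array([0,0,p[2]])
def w2g(P):d=np.asarray(P)-O;return np.array([d@GX,d@GY,d[2]])
def togo(Pw,s=None):
    s=s or read_state();R=Ro.from_quat(s["ee_rot"]).as_matrix();return R.T@(np.asarray(Pw)-s["eef_pos"])/1000
def ballg(g,b): # guard coords of ball at gate g, bar b
    a=70+120*np.cos(b);p=np.array([-52,-a]);c,s=np.cos(g),np.sin(g)
    return np.array([-20+c*p[0]+s*p[1],110-s*p[0]+c*p[1],135+120*np.sin(b)])
E
python3 - <<'E'
from h import *
s=read_state();R=Ro.from_quat(s["ee_rot"]).as_matrix();print(s["eef_pos"],R,"xang err",np.degrees(np.arctan2(R[1,0],R[0,0]))-96.9)
c=get_calibration("wrist");C=-c["R"].T@c["t"];print("cam in tool",R.T@(C-s["eef_pos"]),"cam axis in tool",R.T@c["R"][2])
print("ball pred",g2w(ballg(.485,-.06)))
Q=np.array([513.3,53.8,270])-80*GX;print("togo",togo(Q,s))
E
```

```text
[173.4563 652.5383 234.6744] [[-0.1202  0.0002 -0.9927]
 [ 0.9927  0.0008 -0.1202]
 [ 0.0007 -1.     -0.0003]] xang err 0.003709686574126181
cam in tool [   0.5819 -179.5627   71.2744] cam axis in tool [ 0.0002  0.9616 -0.2745]
ball pred [512.68    53.0304 127.8043]
togo [-0.6352 -0.0357 -0.1854]
```

>>> step_arm --commands '[[0.0854,[-0.04,-0.003,-0.012],0],[0.0854,[-0.04,-0.003,-0.012],0],[0.0854,[-0.04,-0.003,-0.012],0],[0.0854,[-0.04,-0.003,-0.012],0],[0.0854,[-0.04,-0.003,-0.012],0],[0.0854,[-0.04,-0.003,-0.012],0],[0.0854,[-0.04,-0.003,-0.012],0],[0.0854,[-0.04,-0.003,-0.012],0],[0.0854,[-0.04,-0.003,-0.012],0],[0.0854,[-0.04,-0.003,-0.012],0],[0.0854,[-0.04,-0.003,-0.012],0],[0.0854,[-0.04,-0.003,-0.012],0]]'

```text
t: 1.7
eef_pos: [373.6, 191.3, 269.3]
ee_rot: [-0.47, -0.528, 0.529, 0.47]
wrist_force: [1.5, 0.9, 0.7]
opening: 85.1
```

>>> step_arm --commands '[[0.0854,[-0.04,0,-0.01],0],[0.0854,[-0.04,0,-0.01],0],[0.0854,[-0.04,0,-0.01],0],[0.0854,[-0.035,0,-0.01],0],[0.0854,[0,0,0],0],[0.0854,[0,0,0],0]]'

```text
t: 2.3
eef_pos: [431.6, 43.4, 269.2]
ee_rot: [-0.47, -0.528, 0.528, 0.471]
wrist_force: [0.3, -0.3, -0.2]
opening: 85.3
```

```bash
python3 - <<'E'
from h import *
s=read_state();print(s["eef_pos"],s["opening"])
c=get_calibration("wrist");w=get_image("wrist");cv2.imwrite("pics/w1.png",w);print(red(w))
T=get_calibration("top");rs=[ray(T,277.6,254.5)]
b=max(red(w),key=lambda r:r[1])[0]
print("wrist on z128",onz(c,*b,128.),"tri",tri(rs+[ray(c,*b)]))
E
```

```text
[431.6376  43.4264 269.1648] 85.27475000584194
[((np.float64(319.0), np.float64(322.0)), np.int32(1088))]
wrist on z128 [511.2938  54.4137 128.    ] tri [513.7391  54.4786 122.7283]
```

View pics/w1.png

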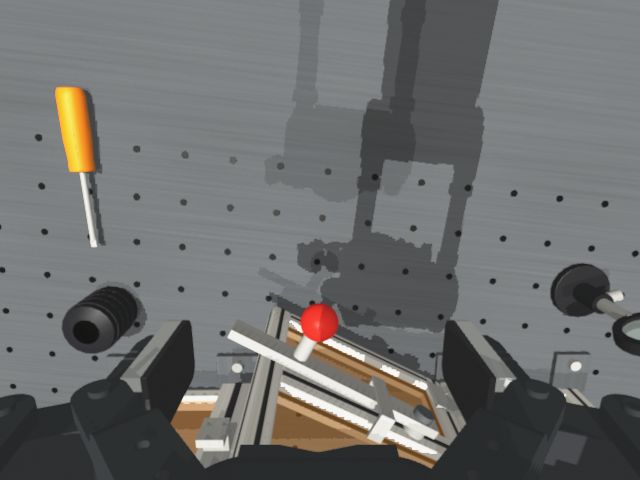

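The wrist view shows the ball at (319,322), centred between the fingers, with the stem running back to the bar. The trap is at (100,320), the driver on the left and the lens on the right, all clear. I'll move in 9 mm short of the ball's centre, towards the front, then go down and grip.

>>> step_arm --commands '[[0.06,[0.001,0,-0.036],0],[0.06,[0,0,-0.036],0],[0.06,[0,0.03,0],0],[0.06,[0,0.033,0],0],[0.06,[0,0.033,0],0],[0.06,[0,0.033,0],0],[0.06,[0,0.033,0],0],[0.06,[0,0,0],0]]'

```text
t: 3.15
eef_pos: [498.1, 55.0, 102.8]
ee_rot: [-0.466, -0.527, 0.532, 0.472]
wrist_force: [-1.4, -0.8, -0.2]
opening: 59.8
```

>>> step_arm --commands '[[0.02,[0,0,0],0],[0.02,[0,0,0],0],[0.02,[0,0,0],0],[0.02,[0,0,0],0],[0.02,[0,0,0],0]]' --force 30

```text
t: 3.65
eef_pos: [504.4, 53.6, 109.4]
ee_rot: [0.47, 0.53, -0.529, -0.469]
wrist_force: [1.0, -0.0, -0.7]
opening: 19.5
```

```bash
python3 - <<'E'
from h import *
s=read_state();print(s["eef_pos"],w2g(s["eef_pos"]),s["opening"],s["wrist_force"])
w=get_image("wrist");cv2.imwrite("pics/w2.png",w[200:]);print(red(w),red(get_image("top")))
E
```

```text
[504.3936  53.6402 109.3598] [-162.6351  -32.0535  109.3598] 19.544177176854113 [ 0.9665 -0.0335 -0.7202]
[((np.float64(317.0), np.float64(326.7)), np.int32(3732))] [((np.float64(575.9), np.float64(412.7)), np.int32(1407))]
```

View pics/w2.png

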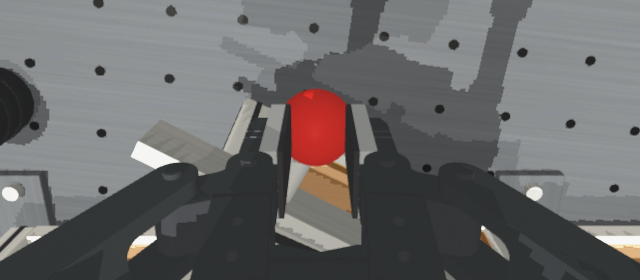

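```bash
python3 - <<'E'
from h import *
s=read_state();c=get_calibration("wrist");print(c["fx"],c["cx"],c["cy"])
w=cv2.imread("pics/w2.png");h=cv2.cvtColor(w,cv2.COLOR_BGR2HSV);m=((h[...,0]<6)|(h[...,0]>174))&(h[...,1]>170)
ys,xs=np.nonzero(m);print(xs.min(),xs.max(),ys.min()+200,ys.max()+200)
v=(ys.min()+ys.max())/2+200;u=317
for z in(105,115,128,140):
    P=onz(c,u,v,z);C=-c["R"].T@c["t"];d=np.linalg.norm(P-C);R=Ro.from_quat(s["ee_rot"]).as_matrix()
    print(z,P,w2g(P),"diam px",32*c["fx"]/d,"in tool",R.T@(P-s["eef_pos"]))
E
```

```text
420.5087224603944 317.8051192311816 252.13112209519198
287 345 289 365
105 [522.0384  55.9558 105.    ] [-144.8399  -31.8744  105.    ] diam px 65.94027014006177 in tool [  0.2282   3.7861 -18.2669]
115 [517.1765  55.389  115.    ] [-149.7347  -31.8531  115.    ] diam px 69.74551202073745 in tool [  0.2467  -6.2187 -13.3818]
128 [510.856   54.6521 128.    ] [-156.098   -31.8253  128.    ] diam px 75.40215341606783 in tool [  0.2707 -19.2249  -7.0312]
140 [505.0217  53.9719 140.    ] [-161.9718  -31.7997  140.    ] diam px 81.50396830986016 in tool [  0.2928 -31.2306  -1.169 ]
```

The image puts the ball at the grasp point, but the opening reads 19.5 mm, less than the ball's diameter. A small test lift will show whether the ball is held.

>>> step_arm --commands '[[0.02,[0,-0.006,0],0],[0.02,[0,-0.006,0],0],[0.02,[0,-0.006,0],0],[0.02,[0,0,0],0],[0.02,[0,0,0],0]]'

```text
t: 4.25
eef_pos: [503.9, 53.6, 126.6]
ee_rot: [0.469, 0.529, -0.529, -0.469]
wrist_force: [0.3, -0.1, 0.3]
opening: 19.9
```

```bash
python3 - <<'E'
from h import *
s=read_state();c=get_calibration("wrist");R=Ro.from_quat(s["ee_rot"]).as_matrix()
print(s["eef_pos"],s["opening"],s["wrist_force"],s["torque"])
w=get_image("wrist");cv2.imwrite("pics/w3.png",w[200:])
h=cv2.cvtColor(w,cv2.COLOR_BGR2HSV);m=((h[...,0]<6)|(h[...,0]>174))&(h[...,1]>170)
ys,xs=np.nonzero(m);print(xs.min(),xs.max(),ys.min(),ys.max())
S=get_calibration("scene");i=get_image("scene");cv2.imwrite("pics/s3.png",cv2.resize(i[190:370,280:520],None,fx=3,fy=3))
E
```

```text
[503.894   53.6221 126.6139] 19.90211719942212 [ 0.2849 -0.1243  0.2971] [-0.0037 -0.0348 -0.0544]
283 348 277 345
```

View pics/w3.png

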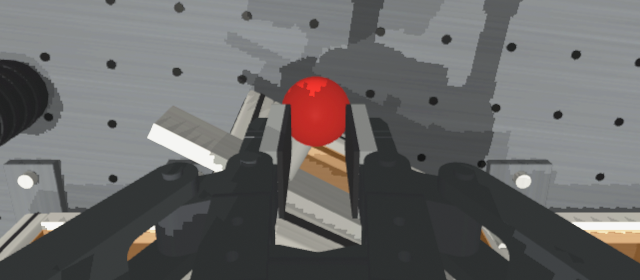

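```bash
python3 - <<'E'
from h import *
s=read_state();c=get_calibration("wrist");R=Ro.from_quat(s["ee_rot"]).as_matrix()
for p in [(0,0,0),(10,0,11),(10,0,-11),(10,-19,11),(10,-19,-11),(10,-40,11),(-10,0,11),(-10,0,-11)]:
    print(p,proj(c,s["eef_pos"]+R@np.array(p,float))-[0,200])
u,v=317,311
for z in(110,120,128,135):
    P=onz(c,u,v,z);C=-c["R"].T@c["t"];print(z,P,w2g(P),32*c["fx"]/np.linalg.norm(P-C),R.T@(P-s["eef_pos"]))
T=get_calibration("top");print(red(get_image("top")))
E
```

```text
(0, 0, 0) [316.4797  94.2251]
(10, 0, 11) [338.6791  71.3904]
(10, 0, -11) [338.0341 116.3494]
(10, -19, 11) [340.9212  86.2751]
(10, -19, -11) [340.1332 135.3668]
(10, -40, 11) [344.0316 106.9235]
(-10, 0, 11) [294.237   71.3943]
(-10, 0, -11) [294.9663 116.3542]
110 [518.6674  55.6639 110.    ] [-148.2215  -31.7592  110.    ] 62.88997359350878 [  0.2041  16.0261 -15.4098]
120 [514.2696  55.1509 120.    ] [-152.6492  -31.7402  120.    ] 66.27761266232393 [  0.2224   6.0275 -10.9789]
128 [510.7513  54.7404 128.    ] [-156.1913  -31.725   128.    ] 69.26232710091726 [ 0.237  -1.9714 -7.4343]
135 [507.6727  54.3813 135.    ] [-159.2907  -31.7117  135.    ] 72.10351815601504 [ 0.2499 -8.9704 -4.3327]
[((np.float64(576.0), np.float64(412.8)), np.int32(1412))]
```

View pics/s3.png

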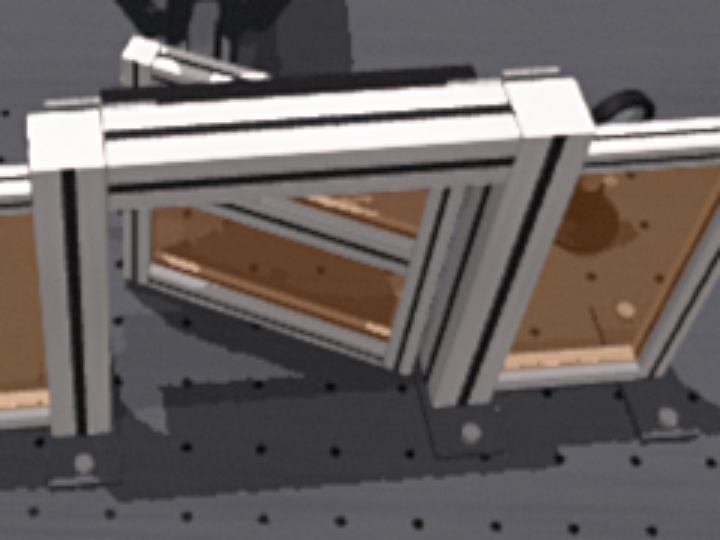

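The ball wasn't held. I'll back off upwards with the fingers opening, then measure it again.

>>> step_arm --commands '[[0.02,[0,-0.03,0],0],[0.06,[0,-0.03,0],0],[0.06,[0,0,0.04],0],[0.06,[0,0,0.04],0],[0.06,[0,0,0],0],[0.06,[0,0,0],0]]'

```text
t: 5.0
eef_pos: [423.7, 44.0, 186.1]
ee_rot: [0.469, 0.529, -0.529, -0.469]
wrist_force: [0.7, 0.1, -0.4]
opening: 60.2
```

```bash
python3 - <<'E'
from h import *
s=read_state();c=get_calibration("wrist");print(s["eef_pos"],s["opening"])
w=get_image("wrist");cv2.imwrite("pics/w4.png",w)
t=get_image("top");cv2.imwrite("pics/t4.png",t);print(red(w),red(t))
i=cv2.imread("pics/w2.png")[60:240,200:440];cv2.imwrite("pics/w2z.png",cv2.resize(i,None,fx=3,fy=3,interpolation=cv2.INTER_CUBIC))
b=max(red(w),key=lambda r:r[1])[0];print(onz(c,*b,128.))
T=get_calibration("top");r=[x for x in red(t) if x[0][0]<400]
if r:print(onz(T,*r[0][0],128.),tri([ray(T,*r[0][0]),ray(c,*b)]))
E
```

```text
[423.6895  43.9968 186.0852] 60.19239279119364
[((np.float64(316.1), np.float64(389.1)), np.int32(1915))] [((np.float64(277.9), np.float64(254.6)), np.int32(172)), ((np.float64(575.9), np.float64(412.8)), np.int32(1409))]
[512.0617  54.1757 128.    ]
[513.0734  53.2233 128.    ] [513.2248  53.8346 126.23  ]
```

View pics/w2z.png

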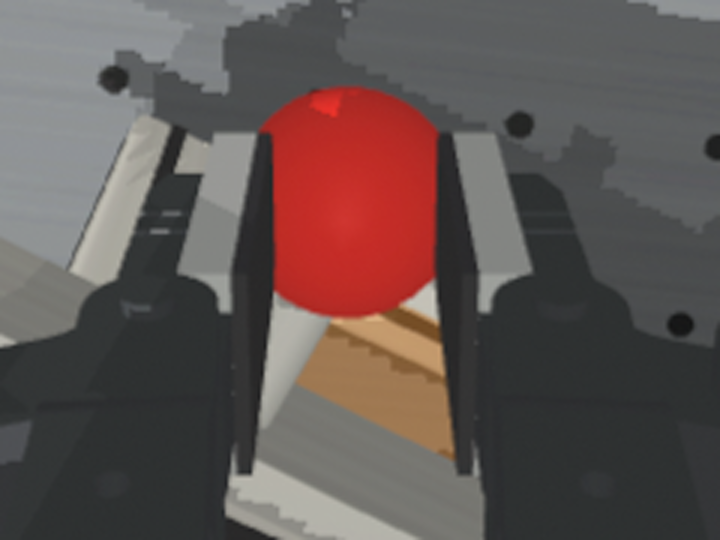

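The ball hasn't moved: it is at (513,54,127). The zoom shows the pads' ends about 37 mm behind the reported TCP (from gap, pad width and rays), so I gripped just above the ball. I'll go down again, 31 mm lower.

>>> step_arm --commands '[[0.06,[0,0,-0.04],0],[0.06,[0,0,-0.0405],0],[0.06,[0,0,0],0],[0.06,[0,0.03,0],0],[0.06,[0,0.03,0],0],[0.06,[0,0.03,0],0],[0.06,[0,0.018,0],0],[0.06,[0,0,0],0],[0.06,[0,0,0],0]]'

```text
t: 6.0
eef_pos: [504.3, 53.7, 78.1]
ee_rot: [-0.469, -0.529, 0.529, 0.469]
wrist_force: [0.3, -0.2, 0.6]
opening: 60.3
```

>>> step_arm --commands '[[0.02,[0,0,0],0],[0.02,[0,0,0],0],[0.02,[0,0,0],0],[0.02,[0,0,0],0]]' --force 30

```text
t: 6.4
eef_pos: [505.4, 53.3, 80.1]
ee_rot: [0.47, 0.53, -0.529, -0.468]
wrist_force: [-1.9, -2.8, 6.2]
opening: 30.0
```

```bash
python3 - <<'E'
from h import *
s=read_state();c=get_calibration("wrist");print(s["eef_pos"],w2g(s["eef_pos"]),s["opening"],s["wrist_force"])
w=get_image("wrist");cv2.imwrite("pics/w5.png",w[200:]);print(red(w))
h=cv2.cvtColor(w,cv2.COLOR_BGR2HSV);m=((h[...,0]<6)|(h[...,0]>174))&(h[...,1]>170)
ys,xs=np.nonzero(m);print(xs.min(),xs.max(),ys.min(),ys.max(),onz(c,316,(ys.min()+ys.max())/2,128.))
E
```

```text
[505.3516  53.26    80.0759] [-161.7298  -32.546    80.0759] 29.990044100368177 [-1.8732 -2.7596  6.159 ]
[((np.float64(317.7), np.float64(361.0)), np.int32(6536))]
274 361 315 407 [511.2998  54.007  128.    ]
```

View pics/w5.png

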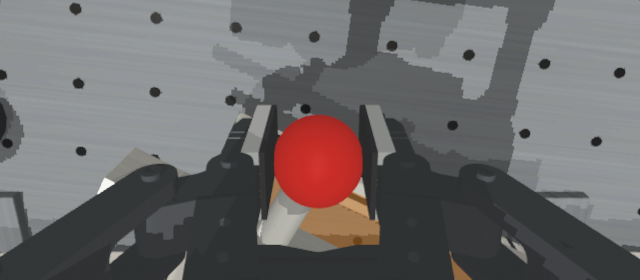

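The ball is now between the pads at (318,361), opening 30 mm. The grip is near the pad ends and only about 7 mm off centre. I'll regrip a little deeper and about 11 mm to the front, so the body stays clear of the hood for longer.

>>> step_arm --commands '[[0.06,[0,0,0],0],[0.06,[0,0,0],0],[0.06,[0,0.005,0.002],0],[0.06,[0,0,0],0],[0.02,[0,0,0],0],[0.02,[0,0,0],0],[0.02,[0,0,0],0],[0.02,[0,0,0],0]]' --force 40

```text
t: 7.25
eef_pos: [501.8, 53.0, 73.3]
ee_rot: [-0.469, -0.529, 0.529, 0.469]
wrist_force: [-2.2, -3.0, 2.1]
opening: 29.3
```

```bash
cat > look.py <<'E'
from h import *
s=read_state();c=get_calibration("wrist");R=Ro.from_quat(s["ee_rot"]).as_matrix();print("tcp",s["eef_pos"],"guard",w2g(s["eef_pos"]),"open",s["opening"],"F",s["wrist_force"],"tau",s["torque"],"t",s["t"])
w=get_image("wrist")
h=cv2.cvtColor(w,cv2.COLOR_BGR2HSV);m=((h[...,0]<6)|(h[...,0]>174))&(h[...,1]>170)
m=cv2.morphologyEx(m.astype('uint8'),cv2.MORPH_OPEN,np.ones((3,3)));k=max(cv2.findContours(m,cv2.RETR_EXTERNAL,cv2.CHAIN_APPROX_NONE)[0],key=cv2.contourArea)
(u,v),r=cv2.minEnclosingCircle(k);print("circle",u,v,r)
zb=-.001*0
q=np.array([(u-c["cx"])/c["fx"],(v-c["cy"])/c["fy"],1]);q/=np.linalg.norm(q)
C=-c["R"].T@c["t"];P=C+c["R"].T@q*16/np.sin(np.arctan(r/c["fx"]*q[2]))
print("ball by size",P,"guard",w2g(P),"tool",R.T@(P-s["eef_pos"]))
E
python3 look.py
```

```text
tcp [501.7886  52.9788  73.2958] guard [-165.3007  -32.3971   73.2958] open 29.272798647195007 F [-2.1581 -3.0061  2.0521] tau [-0.4984  0.3529 -0.0803] t 7.25
circle 318.0 380.44329833984375 48.81355285644531
ball by size [509.1897  54.5914 131.1293] guard [-157.7595  -31.6854  131.1293] tool [  0.6744 -57.8395  -7.4982]
```

>>> step_arm --commands '[[0.02,[0,-0.009,0],0],[0.02,[0.001,-0.009,0],0],[0.02,[0.001,-0.009,-0.001],0],[0.02,[0.001,-0.009,-0.001],0],[0.02,[0,0,0],0],[0.02,[0,0,0],0]]'

```text
t: 7.9
eef_pos: [502.6, 55.5, 109.6]
ee_rot: [-0.469, -0.528, 0.53, 0.469]
wrist_force: [-3.4, -5.4, -2.2]
opening: 29.2
```

```bash
python3 look.py; python3 - <<'E'
from h import *
i=get_image("scene");t=get_image("top");cv2.imwrite("pics/t6.png",cv2.resize(t[130:300,160:400],None,fx=3,fy=3))
for a in np.arange(.483,.06,-.04):
    d=ballg(a-.04,.25)-ballg(a,.25);print(round(a-.04,3),ballg(a-.04,.25),"tool step",d[1],-d[2],-d[0])
E
```

```text
tcp [502.6159  55.5088 109.5744] guard [-164.1755  -29.9848  109.5744] open 29.161728624309337 F [-3.4324 -5.3582 -2.1572] tau [-1.1258  0.6646 -0.1124] t 7.9
circle 317.8666687011719 377.3999938964844 48.092830657958984
ball by size [510.2974  57.1925 165.3412] guard [-156.3473  -29.2361  165.3412] tool [  0.6385 -55.7861  -7.6996]
0.443 [-146.8252  -35.999   164.6885] tool step -5.188438127466469 -0.0 -5.736954636035648
0.403 [-140.8853  -40.9538  164.6885] tool step -4.954870934214398 -0.0 -5.939847870421914
0.363 [-134.7521  -45.6672  164.6885] tool step -4.713377004450308 -0.0 -6.133238615315491
0.323 [-128.4353  -50.1316  164.6885] tool step -4.464342676945947 -0.0 -6.316817486779087
0.283 [-121.945   -54.3397  164.6885] tool step -4.208166353500744 -0.0 -6.490290797779579
0.243 [-115.2916  -58.285   164.6885] tool step -3.9452578615842384 -0.0 -6.653381028025237
0.203 [-108.4858  -61.961   164.6885] tool step -3.6760377986993547 -0.0 -6.805827267938298
0.163 [-101.5384  -65.362   164.6885] tool step -3.400936859516051 -0.0 -6.947385636055017
0.123 [-94.4606 -68.4823 164.6885] tool step -3.1203951468521183 -0.0 -7.0778296691839415
0.083 [-87.2636 -71.3172 164.6885] tool step -2.8348614676019253 -0.0 -7.196950684698649
0.043 [-79.9591 -73.862  164.6885] tool step -2.544792614741823 -0.0 -7.304558114385429
```

The ball has risen with the grip to z of about 165, so the bar is at about 0.25 rad. Now I'll swing along the arc to about 0.2 rad.

>>> step_arm --commands '[[0.02,[-0.005,0,-0.0057],0],[0.02,[-0.005,0,-0.006],0],[0.02,[-0.0047,0,-0.0061],0],[0.02,[-0.0045,0,-0.0063],0],[0.02,[-0.0042,0,-0.0065],0],[0.02,[-0.004,0,-0.0067],0],[0.02,[-0.0037,0,-0.0068],0],[0.02,[0,0,0],0],[0.02,[0,0,0],0]]'

```text
t: 8.95
eef_pos: [550.0, 27.6, 109.7]
ee_rot: [-0.469, -0.527, 0.532, 0.468]
wrist_force: [-6.8, -13.5, 1.0]
opening: 26.6
```

```bash
python3 look.py
```

```text
tcp [550.0427  27.5705 109.737 ] guard [-120.4486  -63.4185  109.737 ] open 26.55638187707286 F [ -6.7789 -13.4679   1.045 ] tau [-2.0232  0.9236  0.1522] t 8.95
circle 318.15625 388.0694885253906 47.95186996459961
ball by size [561.3903  29.9764 166.1056] guard [-108.8941  -62.3933  166.1056] tool [  0.7179 -56.4145 -11.3521]
```

>>> step_arm --commands '[[0.02,[-0.003,0,0],0],[0.02,[-0.0017,0,-0.0035],0],[0.02,[-0.0017,0,-0.0035],0],[0.02,[-0.0016,0,-0.0035],0],[0.02,[-0.0015,0,-0.0035],0],[0.02,[0,0,0],0]]'

```text
t: 9.6
eef_pos: [567.6, 23.3, 110.4]
ee_rot: [0.47, 0.53, -0.528, -0.469]
wrist_force: [-0.2, -0.6, -0.9]
opening: 20.1
```

```bash
python3 look.py
```

```text
tcp [567.5894  23.2507 110.4145] guard [-103.5479  -69.815   110.4145] open 20.10967836852043 F [-0.178  -0.6159 -0.8552] tau [-0.0079  0.1615  0.011 ] t 9.6
circle 303.6964416503906 403.1696472167969 43.604190826416016
ball by size [592.6584  21.6091 156.2617] guard [-78.8577 -74.4564 156.2617] tool [ -4.6064 -45.79   -24.8027]
```

The ball has been squeezed forward out of the pads and the gate moved inward, so the bar may be lying on the lip. I'll back off and measure.

>>> step_arm --commands '[[0.02,[0,0,0.03],0],[0.02,[0,0,0.04],0],[0.02,[0,0,0.04],0],[0.02,[0,0,0],0],[0.02,[0,0,0],0]]'

```text
t: 10.15
eef_pos: [457.7, 10.7, 110.3]
ee_rot: [0.47, 0.53, -0.528, -0.468]
wrist_force: [0.6, -0.1, -0.2]
opening: 19.8
```

```bash
python3 look.py; python3 - <<'E'
from h import *
c=get_calibration("wrist");w=get_image("wrist");t=get_image("top");T=get_calibration("top")
cv2.imwrite("pics/w7.png",w);cv2.imwrite("pics/t7.png",t)
print(red(w),red(t))
b=max(red(w),key=lambda r:r[1])[0]
for z in (124,135,147):print(z,w2g(onz(c,*b,z)))
r=[x for x in red(t) if x[0][0]<400]
if r:
    P=tri([ray(T,*r[0][0]),ray(c,*b)]);print("tri",P,w2g(P))
    for z in(128,135,147):print(w2g(onz(T,*r[0][0],z)))
for g,bb in((0,0),(.05,.1),(.1,.1),(.1,-.06),(.14,-.06)):print(g,bb,ballg(g,bb))
E
```

```text
tcp [457.6958  10.7312 110.2648] guard [-214.1496  -69.0416  110.2648] open 19.803277782345823 F [ 0.6316 -0.0914 -0.1626] tau [ 0.0188 -0.0593 -0.0599] t 10.15
[] [((np.float64(294.0), np.float64(213.0)), np.int32(187)), ((np.float64(576.0), np.float64(412.7)), np.int32(1419))]Traceback (most recent call last):
  File "look.py", line 5, in <module>
    m=cv2.morphologyEx(m.astype('uint8'),cv2.MORPH_OPEN,np.ones((3,3)));k=max(cv2.findContours(m,cv2.RETR_EXTERNAL,cv2.CHAIN_APPROX_NONE)[0],key=cv2.contourArea)
                                                                          ~~~^^^^^^^^^^^^^^^^^^^^^^^^^^^^^^^^^^^^^^^^^^^^^^^^^^^^^^^^^^^^^^^^^^^^^^^^^^^^^^^^^^^^
ValueError: max() iterable argument is empty
Traceback (most recent call last):
ValueError: max() iterable argument is empty
```

>>> step_arm --commands '[[0.02,[0,-0.045,0],0],[0.02,[0,-0.045,0],0],[0.02,[0,-0.045,0],0],[0.02,[0,-0.025,0],0],[0.02,[0,0,0],0],[0.02,[0,0,0],0]]'

```text
t: 10.9
eef_pos: [458.5, 10.3, 270.0]
ee_rot: [0.47, 0.53, -0.529, -0.469]
wrist_force: [-0.7, -0.2, -1.3]
opening: 20.0
```

```bash
cat > m.py <<'E'
from h import *
import sys
c=get_calibration("wrist");w=get_image("wrist");t=get_image("top");T=get_calibration("top")
n=sys.argv[1];cv2.imwrite(f"pics/w{n}.png",w);cv2.imwrite(f"pics/t{n}.png",t)
print(red(w),red(t))
r=[x for x in red(t) if x[0][0]<400][0][0]
for z in(128,135,147):print("top",z,w2g(onz(T,*r,z)))
if red(w):
    b=max(red(w),key=lambda r:r[1])[0]
    for z in (128,135,147):print("wrist",z,w2g(onz(c,*b,z)))
    P=tri([ray(T,*r),ray(c,*b)]);print("tri",w2g(P))
E
python3 m.py 8;python3 -c "
from h import *
for g,bb in((0,0),(.05,.1),(.1,.1),(.1,-.06),(.14,-.06)):print(g,bb,ballg(g,bb))
i=np.hstack([cv2.resize(cv2.imread('pics/t8.png')[150:270,240:340],None,fx=4,fy=4),cv2.resize(cv2.imread('pics/w8.png')[180:480,120:420],(480,480))[:, :]])
cv2.imwrite('pics/c8.png',cv2.resize(i,(800,436)))"
```

```text
[((np.float64(308.8), np.float64(391.1)), np.int32(1135))] [((np.float64(294.0), np.float64(213.1)), np.int32(190)), ((np.float64(576.0), np.float64(412.9)), np.int32(1412))]
top 128 [-73.8337 -76.4565 128.    ]
top 135 [-75.0236 -76.625  135.    ]
top 147 [-77.0636 -76.9139 147.    ]
wrist 128 [-65.5031 -76.8415 128.    ]
wrist 135 [-70.284  -76.6703 135.    ]
wrist 147 [-78.4799 -76.3768 147.    ]
tri [-76.5593 -76.6457 144.1523]
0 0 [-72. -80. 135.]
0.05 0.1 [-81.4011 -76.5649 146.98  ]
0.1 0.1 [-90.6487 -73.2629 146.98  ]
0.1 -0.06 [-90.687  -73.6446 127.8043]
0.14 -0.06 [-97.9743 -70.671  127.8043]
```

View pics/c8.png

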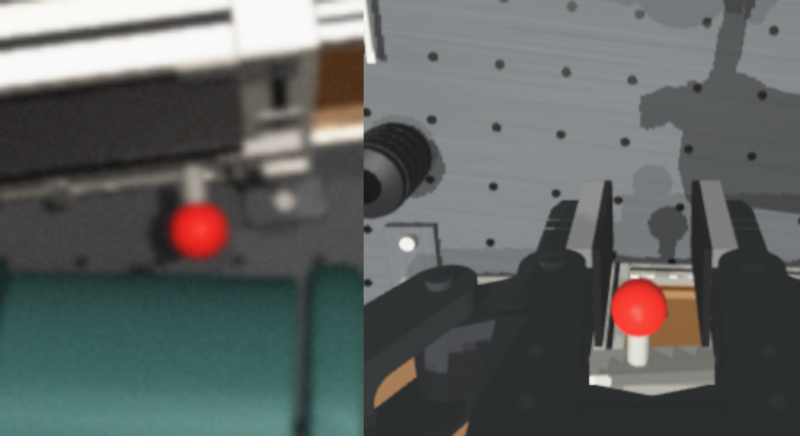

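The left pane (top view) shows the gate almost shut, with the ball at (198,230) just in front of the hood. In the right pane (wrist) the ball is at (638,307). By triangulation the ball is at guard x -77, z about 145, so the gate is at about 0.03 rad and the bar at about 0.1 rad, resting on the lip. Next I'll push the ball gently with shut fingers to take the gate home.

>>> step_arm --commands '[[0,[-0.0075,-0.0,0],0],[0,[0,0.036,0],0],[0,[0,0.036,0],0],[0,[0,0.036,0],0],[0,[0,0.037,0],0],[0,[0,0.037,0],0],[0,[0,0,-0.03],0],[0,[0,0,-0.035],0],[0,[0,0,-0.03],0],[0,[0,0,0],0],[0,[0,0,0],0]]'

```text
t: 12.1
eef_pos: [551.3, 13.7, 85.6]
ee_rot: [-0.468, -0.528, 0.53, 0.47]
wrist_force: [-0.1, 0.3, 0.4]
opening: 0.2
```

>>> step_arm --commands '[[0,[0,0,-0.003],0],[0,[0,0,-0.003],0],[0,[0,0,-0.002],0],[0,[0,0,-0.002],0],[0,[0,0,-0.001],0],[0,[0,0,0],0]]'

```text
t: 12.7
eef_pos: [563.3, 15.4, 87.4]
ee_rot: [0.469, 0.529, -0.529, -0.469]
wrist_force: [-0.6, -0.6, 0.1]
opening: 0.5
```

```bash
python3 look.py
```

```text
tcp [563.3149  15.4121  87.3756] guard [-108.7332  -77.0834   87.3756] open 0.5170365727827508 F [-0.5941 -0.6299  0.0819] tau [-0.0286  0.0484 -0.0031] t 12.7
circle 318.0 435.1290283203125 16.88636016845703
ball by size [766.8001  40.8327 -68.7374] guard [ 96.3322 -76.2929 -68.7374] tool [   0.8308  156.1774 -205.0162]
```

Not touching yet, so I'll creep on in small rows.

>>> step_arm --commands '[[0,[0,0,-0.002],0],[0,[0,0,-0.002],0],[0,[0,0,-0.001],0],[0,[0,0,0],0]]'

```text
t: 13.15
eef_pos: [568.3, 16.0, 87.1]
ee_rot: [-0.469, -0.529, 0.529, 0.469]
wrist_force: [-0.1, -0.4, -0.6]
opening: -0.0
```

>>> step_arm --commands '[[0,[0,0,-0.001],0],[0,[0,0,-0.001],0],[0,[0,0,0],0]]'

```text
t: 13.45
eef_pos: [569.5, 16.1, 87.0]
ee_rot: [-0.469, -0.529, 0.53, 0.469]
wrist_force: [-3.1, -0.8, 1.1]
opening: 0.1
```

>>> step_arm --commands '[[0,[0,0,-0.001],0],[0,[0,0,-0.001],0],[0,[0,0,0],0]]'

```text
t: 13.75
eef_pos: [572.1, 16.1, 87.0]
ee_rot: [-0.469, -0.529, 0.529, 0.469]
wrist_force: [-2.7, -3.0, 0.3]
opening: 0.3
```

>>> step_arm --commands '[[0,[0,0,-0.001],0],[0,[0,0,0],0]]'

```text
t: 13.95
eef_pos: [573.2, 16.5, 87.1]
ee_rot: [0.469, 0.529, -0.529, -0.469]
wrist_force: [-2.3, -1.6, 0.2]
opening: -0.4
```

>>> step_arm --commands '[[0,[0,0,-0.001],0],[0,[0,0,0],0]]'

```text
t: 14.15
eef_pos: [573.7, 16.6, 87.1]
ee_rot: [-0.469, -0.529, 0.529, 0.469]
wrist_force: [-3.4, -2.6, 1.0]
opening: -0.2
```

Now I'll back off, raise the tool and measure the ball.

>>> step_arm --commands '[[0,[0,0,0.02],0],[0,[0,0,0.045],0],[0,[0,0,0.045],0],[0.02,[0,-0.045,0],0],[0.02,[0,-0.045,0],0],[0.02,[0,-0.045,0],0],[0.02,[0,-0.045,0],0],[0.02,[0,0,0],0],[0.02,[0,0,0],0]]'

```text
t: 15.05
eef_pos: [467.0, 4.1, 269.6]
ee_rot: [0.47, 0.531, -0.527, -0.467]
wrist_force: [-0.3, -0.3, -1.7]
opening: 20.1
```

```bash
python3 m.py 9
```

```text
[((np.float64(315.0), np.float64(378.6)), np.int32(1034))] [((np.float64(295.0), np.float64(211.4)), np.int32(181)), ((np.float64(576.0), np.float64(412.7)), np.int32(1413))]
top 128 [-70.6065 -78.9222 128.    ]
top 135 [-71.8183 -79.074  135.    ]
top 147 [-73.8957 -79.3343 147.    ]
wrist 128 [-69.4695 -78.5257 128.    ]
wrist 135 [-74.0232 -78.4749 135.    ]
wrist 147 [-81.8296 -78.3879 147.    ]
tri [-70.991  -78.7405 130.3099]
```

By triangulation the ball is at guard (-71,-79,130±4), against (-72,-80,135) for gate shut and bar level. One last picture will confirm the bar in the notch and the bystanders.

```bash
python3 - <<'E'
import cv2,numpy as np
a=cv2.imread('pics/t0.png') if False else cv2.imread('pics/top0.png')
b=cv2.imread('pics/t9.png')
L=cv2.resize(b[150:270,240:340],(400,480),interpolation=cv2.INTER_CUBIC);R=cv2.resize(cv2.imread('pics/w9.png')[280:480,160:360],(400,480),interpolation=cv2.INTER_CUBIC)
cv2.imwrite('pics/c9.png',np.hstack([L,R]))
for n,(x,y,w,h) in dict(trap=(362,205,44,42),lens=(115,245,60,45),driver=(380,255,40,85)).items():
    p,q=[cv2.cvtColor(i[y:y+h,x:x+w],cv2.COLOR_BGR2GRAY).astype(np.float32) for i in(a,b)]
    print(n,cv2.phaseCorrelate(p,q))
E
```

```text
trap ((0.4300363229905173, 0.6038727643717081), 1.0675095777158383)
lens ((0.14481169156281126, 0.48610497814873455), 1.0867615041026362)
driver ((0.020493788145579117, 0.1541681262702852), 1.0395002391603259)
```

View pics/c9.png

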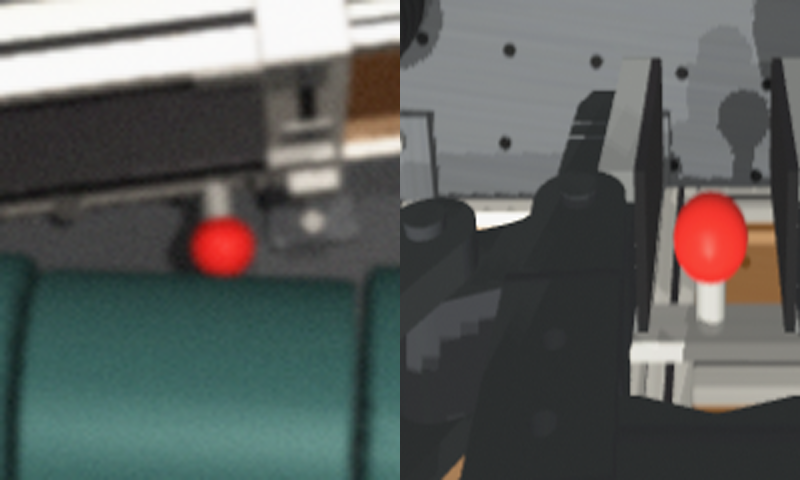

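The left pane shows the bar lying behind the bright lip block at (313,180), with the ball at (223,247). The bystanders show less than 1 px of shift. The robot is clear, so I'm handing in.

```bash
python3 -c "
from bench import *
close_job();s=read_state();print(s['t'],s['wrist_force'])"
```

```text
the job is handed in; nothing more can be done
the job is handed in; nothing more can be done
```

I closed and latched the gate and handed the job in after about 15 s of robot time, with the gripper clear of the guard.

**What I did:** The commands could only turn the gripper about its finger axis, so it could not lean in under the hood. Instead I did the following:
- I gripped the ball near the front edge of the pads and raised the bar to about 0.25 rad with the gate at 0.48 rad. I then swung the gate towards shut.
- At about 0.1–0.2 rad the ball squeezed out of the pads, and the bar came to rest on top of the keeper's lip. I had planned to set it down there, but not by losing the grip.
- With shut fingers I pushed the ball in gently, at about 3–4 N, until the gate was home and the bar dropped into the notch. Then I backed off.

**Last checks:**
- **Gate and bar:** the ball measured at guard (-71, -79, 130) mm, against (-72, -80, 135) mm for gate shut and bar level. My height readings ran 2–5 mm low throughout. The final picture shows the bar behind the lip.
- **Bystanders:** lens mount, beam trap and screwdriver shifted by less than 1 px (under 2 mm) in the top view.

**What failed or disagreed:**
- The first grip closed just above the ball. The pads' ends appeared 30–40 mm behind the reported TCP.
- I had no direct reading of gate speed when the ball squeezed out. The measured wrist forces stayed under about 15 N at the ends of the moves, but the contact force on the gripper's body was not measured directly.

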